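# Tare the balance through its shuttered key well

## Task

Tare the bench balance with its cup standing on the pan: push the sliding shutter fully aside, reach a fingertip into the well it uncovers and press the sunken round key right down for two seconds, then let the key come up and push the shutter fully back over that well. Do not press the square key in the other well; this is all pushing and pressing with the fingertips, so lift nothing, leave the cup standing where it is on the pan, and leave the bottle and the tin beside the balance alone.

Things in the scene. Friction and masses are not known exactly. Their poses are not given: they have to be found in the camera images.
- balance: white bench balance, 190 x 150 mm, deck top 45 mm above the worktop, screwed down. Origin at the centre of its underside; its -x side (with a dark display on the upright face) faces the robot, +x is the rear with the pan, +y its left. Two guide rails, 7 mm high, run along y on the front part of the deck, centred 34.5 mm before and behind the line of the well centres
- tare_well (a point): centre of the mouth of the left well (+y side), level with the deck top, at (-57.5, +36, 45) mm in the balance frame. Round, 50 mm across, 24 mm deep, hidden under the shutter at the start. The round key stands in its middle
- standby_well (a point): centre of the mouth of the right well (-y side), at (-57.5, -36, 45) mm in the balance frame; same size, open at the start, with the square standby key, 21 mm wide, in it, which must not be pressed
- tare_key_top (a point): middle of the top face of the round grey tare key, 26 mm in diameter; at rest 14 mm below the deck top (31 mm above the worktop)
- tare_key (a joint): travel of the tare key in m: 0 up, 0.005 right down; sprung, about 1 N to start and 4 N at the bottom, comes up by itself
- standby_key (a joint): travel of the square key in m: 0 up, 0.005 down; sprung alike; leave it up
- shutter_pocket (a point): centre of the floor of the finger pocket on the shutter, about 4.5 mm above the deck top. The shutter is a 64 x 64 mm aluminium plate, 4 mm thick, that carries an open square pocket, 46 x 46 mm inside, with 4 mm walls that stand 13 mm above the pocket floor: fingertips put into the pocket can push it either way
- shutter (a joint): travel of the shutter in m: 0 fully over the left (tare) well, 0.072 at its other stop, over the right well; grows as it slides along the balance's -y. Stiff, about 1.5 N, stays where it is left
- pan_centre (a point): centre of the top of the round steel pan, 100 mm in diameter, 55 mm above the worktop, at (40, 0, 55) mm in the balance frame
- weighing_cup: small white plastic cup, 27 mm in diameter, 26 mm tall, loose, standing on the pan; origin at the centre of its underside, z up
- dropper_bottle: small dropper bottle, 34 mm in diameter, 74 mm tall, loose, standing at the left of the balance; origin at the centre of its underside
- fuse_tin: flat round tin, 63 mm in diameter, 26 mm high, loose, standing at the right of the balance; origin at the centre of its underside

How it is judged:
By the outcome, as a careful person would: the job done as asked, in the order asked, and still so for the second after the job is handed in, with the robot touching nothing.
It also fails if it takes over 51 s, if anything falls off the work surface, if the arm or the gripper's body presses on something with over 40 N, if the wrist force passes 120 N, or if a joint passes its speed limit or range.

## Robot

A 6-joint arm with a two-finger parallel gripper is mounted at the origin on a cart in front of the work surface, level with it; the furniture and walls round the work are solid. World frame = base frame: x ahead of the robot, y to its left, z up, the work surface at z = 0. Lengths are in m, angles in rad, forces in N, time in s.
With the tool pointing down it reaches from about 0.425 to 0.925 m from the base axis. Payload 12.5 kg.
Tool frame: the origin (TCP) lies between the finger pads; the fingertips stand 14 mm ahead of it and the grasp point (between the pads) lies 5 mm behind it; z points along the fingers, y is the direction in which the jaws open and shut (so a half turn about z gives the same grasp; the last joint's range is limited). The gripper opens to 85 mm and grips with 20 to 120 N. Pads are 22 mm wide; open, the fingers measure 114 mm over their backs; the gripper's body (76 mm by 85 mm) begins 54 mm behind the grasp point. The pads swing forward as they close: fully open they stand 13 mm farther back than shut.
Start: joints at [-1.402, 0.491, 1.559, -0, 1.092, -0.106], TCP at [0.17, -0.602, 0.245] pointing down, gripper open.
Joint ranges: [-3.1, 3.1], [-0.84, 2.19], [0.05, 2.79], [-1.13, 4.28], [0.06, 2.93], [-2.69, 2.69]. Speed limits (rad/s): [2.22, 2.22, 2.79, 3.14, 3.14, 3.14].

## Interface

Orientations are given as a 3x3 rotation matrix whose columns are the frame's x, y, z axes.
In Python, from station import arm gives the robot as it stands.
- The arm moves only by the shell command python3 -m pendant 'ROWS' [FORCE]. ROWS is text: rows parted by semicolons, each of 7 numbers parted by spaces: the turn, a rotation vector about the tool's x, y, z in rad, then the shift along the tool's x, y, z in cm, then the finger opening in cm, from 0 to 8.54. In form: rx ry rz x y z grip; .... A call has 1 to 12 rows; each row shifts and turns the commanded pose from where the row before left it, along the tool's axes as they then stand; what a row does not reach is not made up. A row lasts 1/10 s, in which the tool goes at most 50 mm and 8.59 degrees, less where a joint would pass 70% of its speed; a pose out of reach is approached as far as the arm can. A call is refused whole if a number of a shift passes 5 or a number of a turn 0.15, either way. A call with a gripper value outside its range is refused whole. The fingers move at their own pace and stop on an object; FORCE is the grip in N (left out, the last holds). Time passes only in rows, so rows that do not move let the fingers close. It gives the time, the measured TCP pose, the force and the opening at its end, in the units of the state.
- arm.state(): the state, without advancing time (a new reading comes with each control period).
- arm.capture(name): name is "side" or "top"; returns the picture (420x560x3 uint8, red, green, blue); there is no depth.
- arm.get_calibration(name): a dict with "fx", "fy", "cx", "cy" (pixels), "k1" (the pictures are not rectified: a ray, as slopes to the right and down, at radius r is drawn at 1 + k1 r^2 times it, then the intrinsics apply), "R" (3x3) and "t" (3): a world point X has camera coordinates R X + t. Camera axes: x right, y down, z forward; pixel columns grow to the right and rows downward; lengths in m; the calibration is good to about 2 mm. A picture is of the moment at which its call begins. get_calibration takes no time and is no camera call.
- arm.finish_job(): hands the job in, once; it reports no verdict.
Trained networks look in the newest picture that a camera, given by its name, has taken for a name from the list of things; names that differ only in an ending like _2 or _b are one class to them, and where a whole thing is asked for, a point or a joint stands for the part that bears it (a point fixed in the world has none). Each returns a list of dicts, best first, with "score" (0 to 1); they miss things now and then, are a little off and sometimes report something else, mostly with a low value. They report only what shows in the picture. A call takes as long as a camera call.
- arm.boxes_of(target, camera): "box" ([left, top, width, height] in pixels, round what is visible of it).
- arm.mark_of(target, camera): "position" ([column, row] in pixels: a listed point, or the origin of a listed thing).
The state is a dict: "clock": time; "qpos": joint angles; "joint_vel": joint speeds; "joint_efforts": joint torques, N m; "tcp_pos": TCP position; "tcp_rot": TCP orientation; "force": force on the tool from outside, world axes, zero at the start; "wrist_torque": the same for the moment, N m; "opening": finger opening in m.
Only numpy, scipy, OpenCV 4.12 (cv2) and the standard library are available. Lean on these libraries where they do the work, as an engineer would, in place of code of your own. Each camera call takes 0.05 s, during which the arm holds its last target.

## Working session

There is one attempt and no reset: what is moved stays moved. The work goes in short steps, Python scripts to look and compute and a shell command to move; the robot and the scene stay as the last step left them, time stands still between calls to the robot, and variables do not carry over. Pictures are saved under pics/ and viewed, and the job is handed in when it is done.

```bash
ls; mkdir -p pics; python3 - <<'E'
from station import arm
import cv2,numpy as np
s=arm.state();print(s)
for n in("top","side"):
    im=arm.capture(n);cv2.imwrite(f"pics/{n}0.png",im[:,:,::-1])
    c=arm.get_calibration(n);print(n,c)
    for t in["tare_well","standby_well","shutter_pocket","pan_centre","weighing_cup","dropper_bottle","fuse_tin","balance"]:
        r=arm.mark_of(t,n);print(t,[(np.round(x["position"],1).tolist(),round(x["score"],2)) for x in r[:2]])
E
```

```text
pics
{'clock': 0.0, 'qpos': array([-1.40158894e+00,  4.91585616e-01,  1.55946403e+00,  2.53922637e-05,
        1.09166744e+00, -1.05621849e-01]), 'joint_vel': array([-5.55672296e-05,  1.73212696e-03, -3.56725393e-04, -8.27825244e-04,
       -1.35833082e-03,  7.94481456e-04]), 'joint_efforts': array([ 6.30894720e-04, -6.18444800e+01, -2.61594343e+01, -8.22224797e-05,
        4.02146208e-03, -3.19638605e-05]), 'tcp_pos': array([ 0.16959302, -0.60133541,  0.24470651]), 'tcp_rot': array([[ 9.62474745e-01,  2.71371215e-01, -1.67144692e-04],
       [ 2.71371230e-01, -9.62474113e-01,  1.11216986e-03],
       [ 1.40938446e-04, -1.11579366e-03, -9.99999368e-01]]), 'force': array([ 0.49260821, -0.01216832, -0.07737292]), 'wrist_torque': array([ 0.00210028, -0.01645817, -0.01629444]), 'opening': 0.0851277769839003}
top {'fx': 412.7572285723511, 'fy': 412.7572285723511, 'cx': 281.0910087838909, 'cy': 207.84212547887276, 'k1': 0.03410178997004031, 'R': array([[ 0.00223208, -0.9999946 ,  0.0024125 ],
       [-0.99259888, -0.00250848, -0.12141325],
       [ 0.12141865, -0.00212364, -0.99259911]]), 
[... 345 characters left out ...]
 229.6], 0.69)]
balance [([273.6, 203.3], 0.94)]
side {'fx': 457.4124377593549, 'fy': 457.4124377593549, 'cx': 279.9290959352938, 'cy': 210.38400304880753, 'k1': -0.05719263595949792, 'R': array([[-0.99897538, -0.04238405, -0.0158678 ],
       [-0.01473967,  0.63619992, -0.77138344],
       [ 0.04278944, -0.77035918, -0.63617278]]), 't': array([0.53810627, 0.20929462, 0.72024861])}
tare_well [([306.2, 243.5], 0.85)]
standby_well [([300.7, 213.3], 0.68)]
shutter_pocket [([303.1, 239.3], 0.97)]
pan_centre [([249.0, 227.7], 0.94)]
weighing_cup [([251.0, 235.8], 0.6)]
dropper_bottle [([250.1, 295.3], 0.6), ([253.9, 235.6], 0.58)]
fuse_tin [([266.3, 205.3], 0.58)]
balance [([274.4, 250.9], 0.61)]
```

View pics/top0.png

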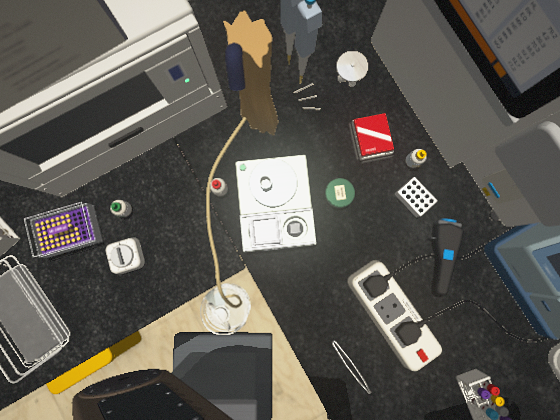

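View pics/side0.png

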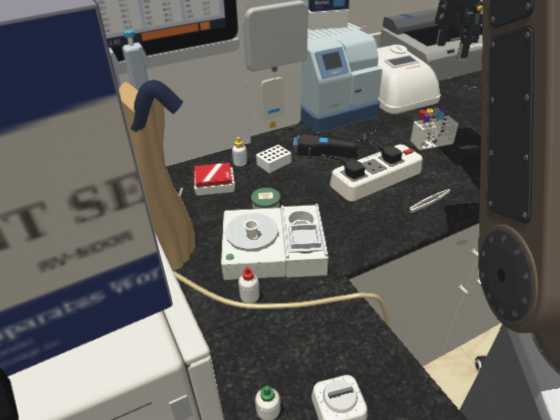

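```bash
cat > h.py <<'E'
from station import arm
import cv2,numpy as np
from scipy.optimize import least_squares
cal={n:arm.get_calibration(n) for n in("top","side")}
def proj(n,X):
    c=cal[n];p=np.atleast_2d(X)@c["R"].T+c["t"];s=p[:,:2]/p[:,2:];f=1+c["k1"]*(s**2).sum(1,keepdims=True)
    return s*f*[c["fx"],c["fy"]]+[c["cx"],c["cy"]]
def plane(n,uv,z):
    return least_squares(lambda q:(proj(n,[q[0],q[1],z])[0]-uv),[.5,-.2]).x
def tri(a,b):
    r=least_squares(lambda q:np.r_[proj("top",q)[0]-a,proj("side",q)[0]-b],[.5,-.2,.05]);return r.x,r.cost
E
python3 - <<'E'
from h import *
D={"tare":((260.5,233.3),(306.2,243.5),.045),"stby":((293.4,224.6),(300.7,213.3),.045),"pocket":((264.1,229.3),(303.1,239.3),.0495),"pan":((275.8,182.6),(249,227.7),.055),"cup":((267.3,185.2),(251,235.8),.055),"bottle":((217.5,189.5),(250.1,295.3),0),"tin":((339.4,193.1),(266.3,205.3),0),"bal":((273.6,203.3),(274.4,250.9),0)}
for k,(a,b,z) in D.items():print(k,plane("top",a,z).round(4),plane("side",b,z).round(4),tri(a,b)[0].round(4))
for n in("top","side"):
    im=cv2.imread(f"pics/{n}0.png")[140:320,180:380];cv2.imwrite(f"pics/{n}0z.png",cv2.resize(im,None,fx=3.3,fy=3.3,interpolation=cv2.INTER_CUBIC))
E
```

```text
tare [ 0.4938 -0.1684] [ 0.4966 -0.1671] [ 0.4954 -0.1685  0.0435]
stby [ 0.5119 -0.2362] [ 0.5074 -0.2536] [ 0.509  -0.2356  0.0602]
pocket [ 0.5018 -0.176 ] [ 0.5024 -0.1734] [ 0.5022 -0.1759  0.0472]
pan [ 0.5981 -0.1997] [ 0.6046 -0.1969] [ 0.6021 -0.1997  0.0519]
cup [ 0.5926 -0.1821] [ 0.5987 -0.1746] [ 0.5972 -0.182   0.0476]
bottle [ 0.5925 -0.0712] [ 0.5948 -0.0793] [ 0.5927 -0.0724  0.008 ]
tin [ 0.5852 -0.3387] [ 0.5827 -0.333 ] [ 0.5846 -0.3393 -0.0049]
bal [ 0.5622 -0.1944] [ 0.5576 -0.1918] [ 0.5598 -0.1943 -0.002 ]
```

View pics/top0z.png

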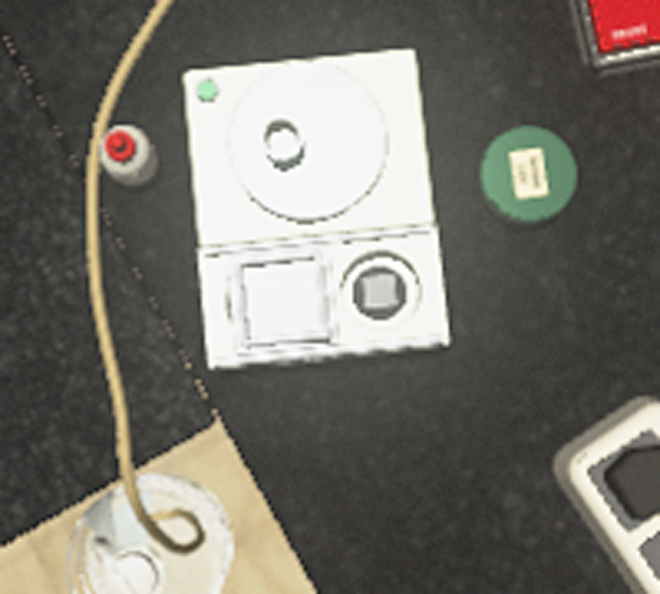

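View pics/side0z.png

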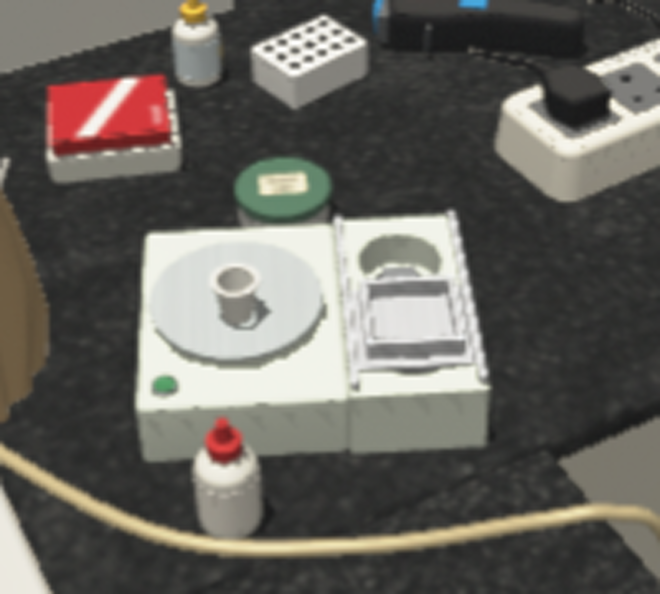

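Top view: the shutter (pocket at about (266,231)) covers the left well, the square key is open at about (295,228), and the cup stands on the pan at about (266,184). The bottle and tin stand clear. I'll fit the balance pose to the corners.

```bash
cat >> h.py <<'E'
def bal(p,X):
    X=np.atleast_2d(X)/1000.;c,s=np.cos(p[2]),np.sin(p[2])
    return np.c_[p[0]+c*X[:,0]-s*X[:,1],p[1]+s*X[:,0]+c*X[:,1],X[:,2]]
E
python3 - <<'E'
from h import *
T=[((183,72),(95,75,45)),((415,49),(95,-75,45)),((450,345),(-95,-75,45)),((208,367),(-95,75,45)),((307,143),(40,0,55)),((381,293),(-57.5,-36,45)),((285,302),(-57.5,36,49.5))]
S=[((146,234),(95,-75,45)),((138,408),(95,75,45)),((487,385),(-95,75,45)),((238,303),(40,0,55)),((400,263),(-57.5,-36,45)),((413,316),(-57.5,36,49.5))]
z=lambda U:180+(U[0]+.5)/3.3-.5
f=lambda L:(np.array([[180+(u+.5)/3.3-.5,140+(v+.5)/3.3-.5] for (u,v),_ in L]),np.array([x for _,x in L]))
tu,tx=f(T);su,sx=f(S)
rt=lambda p:(proj("top",bal(p,tx))-tu).ravel()
rs=lambda p:(proj("side",bal(p,sx))-su).ravel()
for fn in(rt,rs,lambda p:np.r_[rt(p),rs(p)]):
    r=least_squares(fn,[.56,-.195,0],loss="soft_l1");print(r.x.round(4),np.abs(fn(r.x)).round(1))
p=r.x;np.save("p.npy",p)
for X in[(-57.5,36,45),(-57.5,-36,45)]:print(bal(p,X))
print(arm.state()["clock"])
E
```

```text
[ 0.5583 -0.198   0.1041] [0.1 0.1 0.5 0.2 0.1 0.1 0.5 0.9 0.3 0.4 0.  0.4 5.7 0.3]
[ 0.5601 -0.1972  0.1148] [0.5 0.7 0.  0.4 1.2 0.6 0.5 2.2 0.1 1.5 0.2 6. ]
[ 0.5593 -0.1977  0.1076] [0.4 0.4 0.2 0.7 0.  0.5 0.5 0.5 0.1 0.9 0.  0.9 5.8 0.1 0.2 1.1 0.2 0.1
 1.4 0.6 0.  2.5 0.5 1.5 0.6 5.9]
[[ 0.49822358 -0.16813008  0.045     ]]
[[ 0.50595574 -0.23971369  0.045     ]]
0.9
```

The pocket misses the fit by about 12 mm, so the shutter starts slightly open (the well's edge shows at its left). I'll turn the tool to the balance yaw with the fingers closing, then work out the shifts.

```bash
python3 -m pendant '0 0 0.084 0 0 0 0; 0 0 0.084 0 0 0 0; 0 0 0 0 0 0 0' 30
cat >> h.py <<'E'
def delta(X):  # X world target of TCP -> tool-frame shift cm, yaw err
    s=arm.state();d=s["tcp_rot"].T@(np.array(X)-s["tcp_pos"])*100
    R=s["tcp_rot"];return d.round(2),np.arctan2(R[1,0],R[0,0]).round(4),s["clock"]
E
python3 - <<'E'
from h import *
p=np.load("p.npy")
from h import delta
for y in(24,):
  X=bal(p,(-57.5,y,0))[0];X[2]=.13;print(X,delta(X))
# shutter travel from pics
for n,u in(("top",(266.4,231.5)),("side",(304.8,235.5))):
  g=plane(n,u,.0495)-p[:2];c,s=np.cos(p[2]),np.sin(p[2]);print(n,(c*g[0]+s*g[1])*1e3,(-s*g[0]+c*g[1])*1e3)
E
```

```text
clock: 1.2
tcp_pos: [0.1696, -0.6016, 0.2453]
tcp_rot: [[0.994, 0.105, 0.0], [0.105, -0.994, -0.0], [0.0, 0.0, -1.0]]
force: [1.0, 0.3, -0.0]
opening: 0.044
[ 0.49951227 -0.18006068  0.13      ] (array([ 37.25, -38.44,  11.53]), np.float64(0.1055), 1.2)
top -59.80192691123995 23.59374095032422
side -58.12173949434623 20.253523784284777
```

```bash
python3 -m pendant '0 0 0 3.3 -3.4 0 0; 0 0 0 3.3 -3.4 0 0; 0 0 0 3.3 -3.4 0 0; 0 0 0 3.3 -3.4 0 0; 0 0 0 3.3 -3.4 0 0; 0 0 0 3.3 -3.4 0 0; 0 0 0 3.3 -3.4 0 0; 0 0 0 3.3 -3.4 1 0; 0 0 0 3.3 -3.4 2 0; 0 0 0 3.3 -3.4 2 0; 0 0 0 3.3 -3.4 2 0; 0 0 0 0 0 0 0'
python3 - <<'E'
from h import *
p=np.load("p.npy");X=bal(p,(-57.5,23,0))[0];X[2]=.13;print(X,delta(X))
E
```

```text
clock: 2.4
tcp_pos: [0.4898, -0.1901, 0.1749]
tcp_rot: [[0.993, 0.114, -0.002], [0.114, -0.993, 0.002], [-0.002, -0.002, -1.0]]
force: [-1.4, -1.1, 0.1]
opening: 0.0001
[ 0.49961966 -0.1810549   0.13      ] (array([ 1.09, -0.77,  4.49]), np.float64(0.1141), 2.4)
```

```bash
python3 -m pendant '0 0 0 0.9 -0.8 2.2 0; 0 0 0 0 0 2 0; 0 0 0 0 0 0 0; 0 0 0 0 0 0 0'
python3 - <<'E'
from h import *
p=np.load("p.npy");X=bal(p,(-57.5,23,0))[0];X[2]=.085;print(X,delta(X))
for n in("top","side"):
    im=arm.capture(n)[:,:,::-1][140:320,180:380];cv2.imwrite(f"pics/{n}1z.png",cv2.resize(im,None,fx=3.3,fy=3.3,interpolation=cv2.INTER_CUBIC))
s=arm.state();print(s["tcp_pos"]);tip=s["tcp_pos"]+.014*s["tcp_rot"][:,2];print([(proj(n,tip)-[180,140])*3.3 for n in cal])
E
```

```text
clock: 2.8
tcp_pos: [0.4963, -0.1857, 0.1354]
tcp_rot: [[0.994, 0.107, -0.0], [0.107, -0.994, -0.0], [-0.0, 0.0, -1.0]]
force: [-0.2, -0.8, 0.5]
opening: -0.0001
[ 0.49961966 -0.1810549   0.085     ] (array([ 0.38, -0.42,  5.04]), np.float64(0.1076), 2.8)
[ 0.49654081 -0.18583386  0.13604082]
[array([[289.94549248, 294.97795057]]), array([[419.51919596, 212.82028715]])]
```

View pics/side1z.png

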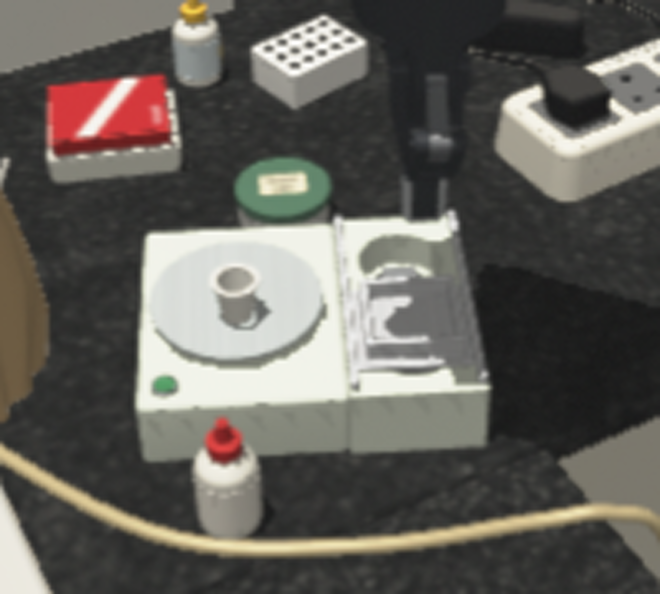

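View pics/top1z.png

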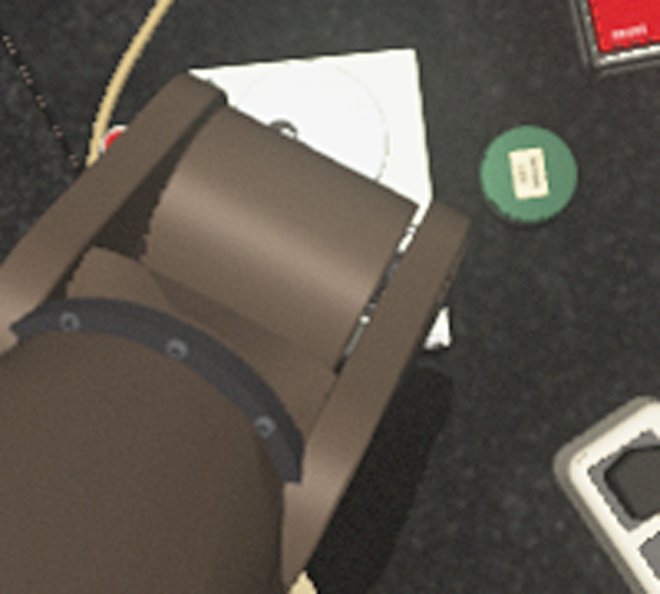

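```bash
python3 -m pendant '0 0 0 0.35 -0.35 1.5 0; 0 0 0 0 0 2 0; 0 0 0 0 0 1.5 0; 0 0 0 0 0 0 0; 0 0 0 0 0 0 0'
python3 - <<'E'
from h import *
p=np.load("p.npy");X=bal(p,(-57.5,22,0))[0];X[2]=.068;print(X,delta(X))
for n in("side",):
    im=arm.capture(n)[:,:,::-1][140:320,180:380];cv2.imwrite(f"pics/{n}2z.png",cv2.resize(im,None,fx=3.3,fy=3.3,interpolation=cv2.INTER_CUBIC))
E
```

```text
clock: 3.4
tcp_pos: [0.4997, -0.1817, 0.0859]
tcp_rot: [[0.994, 0.107, 0.001], [0.107, -0.994, -0.001], [0.001, 0.001, -1.0]]
force: [-0.5, 0.3, 0.0]
opening: 0.0001
[ 0.49972706 -0.18204911  0.068     ] (array([-0.  ,  0.03,  1.79]), np.float64(0.1067), 3.4)
```

View pics/side2z.png

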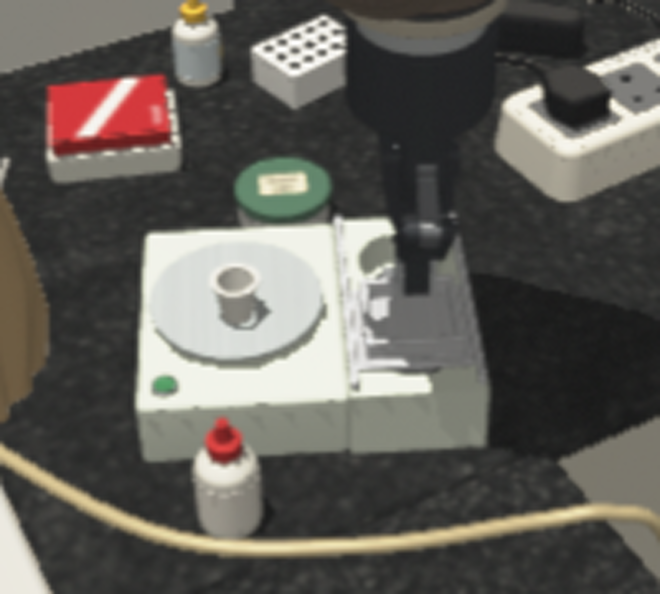

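The closed tips, at zoom pixel (417,293), are directly above the pocket. I'll lower them into it.

```bash
python3 -m pendant '0 0 0 0 0 1 0; 0 0 0 0 0 0.7 0; 0 0 0 0 0 0 0; 0 0 0 0 0 0 0'
python3 - <<'E'
from h import *
for n in("side",):
    im=arm.capture(n)[:,:,::-1][140:320,180:380];cv2.imwrite(f"pics/{n}3z.png",cv2.resize(im,None,fx=3.3,fy=3.3,interpolation=cv2.INTER_CUBIC))
print(arm.state()["tcp_pos"])
E
```

```text
clock: 3.85
tcp_pos: [0.4994, -0.1813, 0.0678]
tcp_rot: [[0.994, 0.107, -0.0], [0.107, -0.994, 0.0], [-0.0, -0.0, -1.0]]
force: [-0.3, 0.2, 0.6]
opening: 0.0003
[ 0.49947354 -0.18135038  0.06793697]
```

View pics/side3z.png

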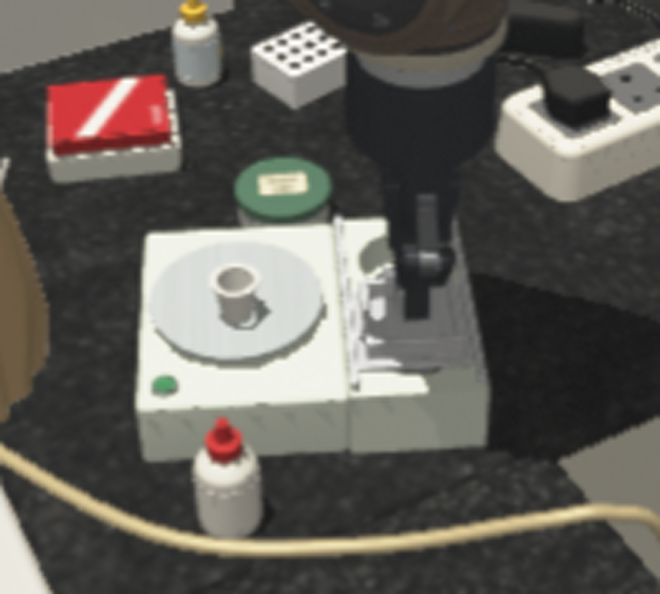

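The tips are inside the pocket with no contact. Next I push toward -y (tool +y).

```bash
python3 -m pendant '0 0 0 0 0.5 0 0; 0 0 0 0 0.5 0 0; 0 0 0 0 0.5 0 0; 0 0 0 0 0.5 0 0'; python3 -m pendant '0 0 0 0 0.8 0 0; 0 0 0 0 0.8 0 0; 0 0 0 0 0.8 0 0; 0 0 0 0 0.8 0 0; 0 0 0 0 0 0 0'
```

```text
clock: 4.3
tcp_pos: [0.5017, -0.2017, 0.0681]
tcp_rot: [[0.994, 0.106, 0.0], [0.106, -0.994, -0.0], [0.0, 0.0, -1.0]]
force: [0.4, 2.2, 0.9]
opening: 0.0003
clock: 4.8
tcp_pos: [0.5051, -0.2343, 0.0679]
tcp_rot: [[0.994, 0.106, 0.0], [0.106, -0.994, -0.0], [0.0, 0.001, -1.0]]
force: [-0.3, -0.4, -0.3]
opening: 0.0001
```

```bash
python3 -m pendant '0 0 0 0 0.4 0 0; 0 0 0 0 0.4 0 0; 0 0 0 0 0.3 0 0'; python3 -m pendant '0 0 0 0 0.2 0 0; 0 0 0 0 0.2 0 0; 0 0 0 0 0 0 0'
```

```text
clock: 5.1
tcp_pos: [0.506, -0.2441, 0.0679]
tcp_rot: [[0.994, 0.107, -0.0], [0.107, -0.994, 0.0], [-0.0, -0.0, -1.0]]
force: [-1.6, 2.7, -0.2]
opening: -0.0002
clock: 5.4
tcp_pos: [0.5066, -0.2482, 0.068]
tcp_rot: [[0.994, 0.107, 0.0], [0.107, -0.994, -0.0], [0.0, 0.0, -1.0]]
force: [-0.2, 0.0, -0.2]
opening: 0.0002
```

```bash
python3 -m pendant '0 0 0 0 0.2 0 0; 0 0 0 0 0.2 0 0; 0 0 0 0 0 0 0';python3 -m pendant '0 0 0 0 0.2 0 0; 0 0 0 0 0 0 0';python3 - <<'E'
from h import *
p=np.load("p.npy");s=arm.state();g=s["tcp_pos"][:2]-p[:2];print(-np.sin(p[2])*g[0]+np.cos(p[2])*g[1],s["force"])
E
```

```text
clock: 5.7
tcp_pos: [0.5067, -0.2507, 0.0678]
tcp_rot: [[0.994, 0.106, -0.001], [0.106, -0.994, 0.002], [-0.001, -0.002, -1.0]]
force: [0.6, 10.7, 0.7]
opening: -0.0004
clock: 5.9
tcp_pos: [0.5067, -0.2512, 0.0677]
tcp_rot: [[0.994, 0.106, -0.002], [0.106, -0.994, 0.004], [-0.002, -0.004, -1.0]]
force: [3.0, 21.9, 4.5]
opening: -0.0003
-0.04753581569488018 [ 2.97798184 21.93358894  4.54457029]
```

Contact force rises to 22 N, so the shutter is at its stop. I'll back off and lift out of the pocket.

```bash
python3 -m pendant '0 0 0 0 -0.8 0 0; 0 0 0 0 -0.8 0 0; 0 0 0 0 0 0 0; 0 0 0 0 0 -2 0; 0 0 0 0 0 -3 0; 0 0 0 0 -3 -3 0; 0 0 0 0 -4 0 0; 0 0 0 -4 0 0 0; 0 0 0 -4 0 0 0; 0 0 0 0 0 0 0; 0 0 0 0 0 0 0'
python3 - <<'E'
from h import *
for n in("top","side",):
    im=arm.capture(n)[:,:,::-1];cv2.imwrite(f"pics/{n}4.png",im);cv2.imwrite(f"pics/{n}4z.png",cv2.resize(im[140:320,180:380],None,fx=3.3,fy=3.3,interpolation=cv2.INTER_CUBIC))
    for t in["tare_well","tare_key_top","shutter_pocket"]:
        r=arm.mark_of(t,n);print(n,t,[(np.round(x["position"],1).tolist(),round(x["score"],2)) for x in r[:2]])
p=np.load("p.npy")
for X in((-57.5,36,45),(-57.5,36,31),(-57.5,-36,49.5)):print([((proj(n,bal(p,X))[0]),((proj(n,bal(p,X))[0])-[180,140])*3.3) for n in cal])
E
```

```text
clock: 7.0
tcp_pos: [0.4187, -0.1776, 0.1485]
tcp_rot: [[0.994, 0.105, 0.001], [0.105, -0.994, -0.001], [0.001, 0.001, -1.0]]
force: [1.0, 0.3, -0.0]
opening: -0.0001
top tare_well [([257.7, 231.2], 0.8)]
top tare_key_top [([258.6, 231.3], 0.43), ([293.4, 225.6], 0.27)]
top shutter_pocket [([294.4, 228.7], 0.8), ([275.8, 185.3], 0.34)]
side tare_well [([306.0, 242.3], 0.61)]
side tare_key_top [([307.1, 245.9], 0.48)]
side shutter_pocket [([299.4, 217.6], 0.64), ([305.8, 249.4], 0.52)]
[(array([260.36894689, 231.16345474]), array([265.21752473, 300.83940063])), (array([305.32996118, 243.09452611]), array([413.58887189, 340.21193616]))]
[(array([260.68580434, 231.60022725]), array([266.26315432, 302.28074994])), (array([305.18090958, 248.54780482]), array([413.09700162, 358.20775592]))]
[(array([295.17121366, 227.33724005]), array([380.06500506, 288.21289215])), (array([301.41184498, 216.08007725]), array([400.65908843, 251.06425494]))]
```

View pics/side4z.png

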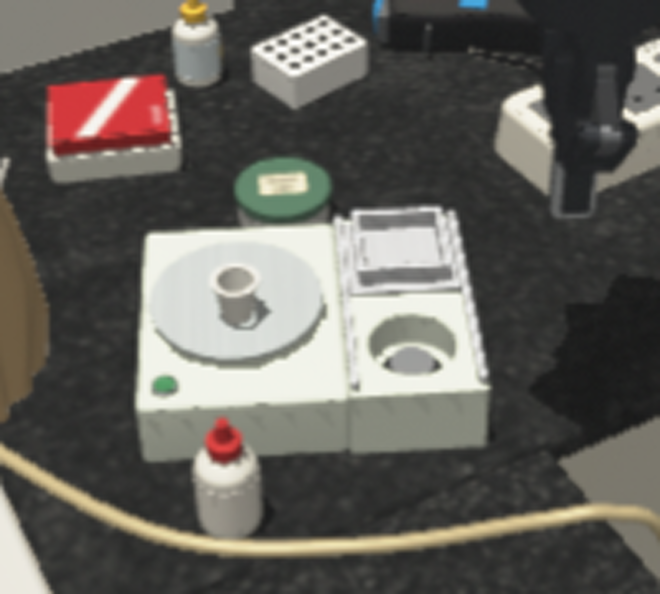

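View pics/top4z.png

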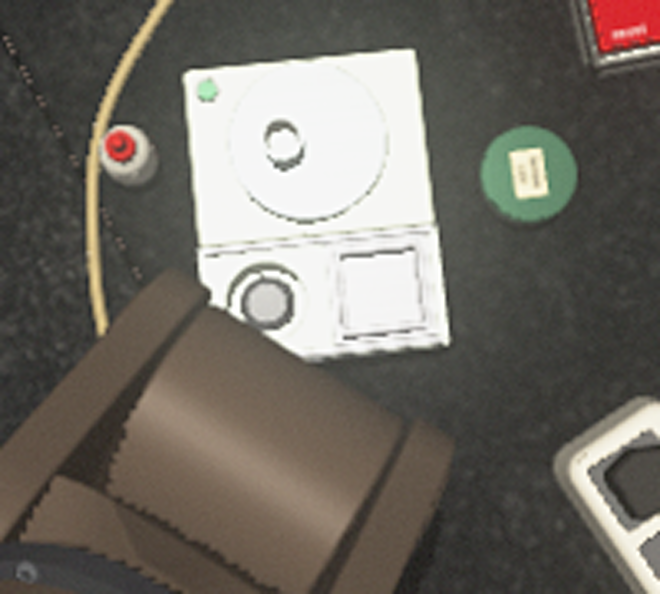

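The shutter is fully over the right well, and the tare well is open with the key at top zoom (268,302), side zoom (412,358). Both match the model's projection to within about 2 mm. Now I move over the well.

```bash
python3 - <<'E'
from h import *
p=np.load("p.npy");X=bal(p,(-57.5,36,0))[0];X[2]=.085;print(X,delta(X))
E
```

```text
[ 0.49822358 -0.16813008  0.085     ] (array([ 7.99, -0.02,  6.28]), np.float64(0.1071), 7.4)
```

```bash
python3 -m pendant '0 0 0 4 0 0 0; 0 0 0 4 0 0 0; 0 0 0 0 0 3 0; 0 0 0 0 0 3.2 0; 0 0 0 0 0 0 0; 0 0 0 0 0 0 0'; python3 - <<'E'
from h import *
p=np.load("p.npy");X=bal(p,(-57.5,36,0))[0];X[2]=.047;print(delta(X))
im=arm.capture("side")[:,:,::-1];cv2.imwrite(f"pics/side5z.png",cv2.resize(im[140:320,180:380],None,fx=3.3,fy=3.3,interpolation=cv2.INTER_CUBIC))
E
```

```text
clock: 8.0
tcp_pos: [0.4981, -0.1684, 0.0861]
tcp_rot: [[0.994, 0.107, -0.001], [0.107, -0.994, 0.0], [-0.001, -0.001, -1.0]]
force: [0.7, 0.3, 1.1]
opening: 0.0001
(array([ 0.02, -0.02,  3.91]), np.float64(0.1069), 8.0)
```

View pics/side5z.png

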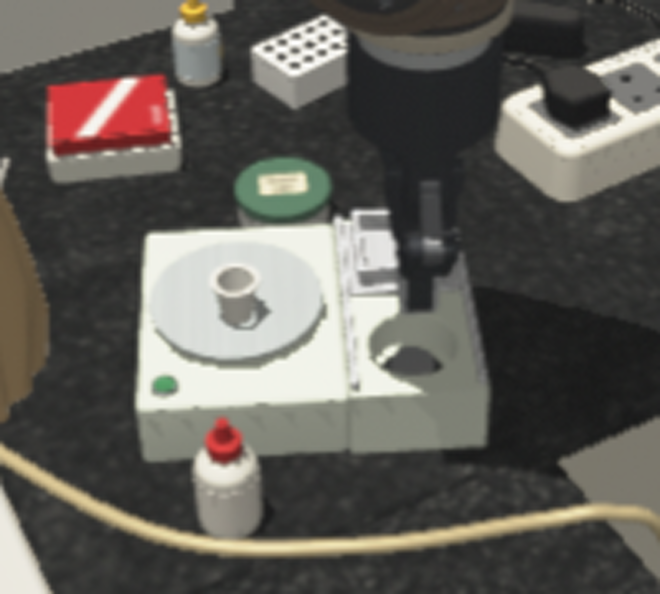

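```bash
python3 -m pendant '0 0 0 0.15 0 1 0; 0 0 0 0 0 1 0; 0 0 0 0 0 1 0; 0 0 0 0 0 0.6 0; 0 0 0 0 0 0 0; 0 0 0 0 0 0 0'
```

```text
clock: 8.65
tcp_pos: [0.4995, -0.1683, 0.0498]
tcp_rot: [[0.994, 0.107, -0.0], [0.107, -0.994, 0.0], [-0.0, -0.0, -1.0]]
force: [0.1, 0.3, 0.2]
opening: -0.0001
```

```bash
python3 -m pendant '0 0 0 0 0 0.2 0; 0 0 0 0 0 0.2 0; 0 0 0 0 0 0 0; 0 0 0 0 0 0 0'; python3 -m pendant '0 0 0 0 0 0.2 0; 0 0 0 0 0 0 0; 0 0 0 0 0 0 0'
```

```text
clock: 9.05
tcp_pos: [0.4995, -0.1683, 0.046]
tcp_rot: [[0.994, 0.107, -0.0], [0.107, -0.994, -0.0], [-0.0, 0.0, -1.0]]
force: [0.3, -0.6, -1.1]
opening: 0.0002
clock: 9.35
tcp_pos: [0.4997, -0.1683, 0.0441]
tcp_rot: [[0.994, 0.107, 0.0], [0.107, -0.994, -0.0], [0.0, 0.0, -1.0]]
force: [0.5, -0.1, 1.1]
opening: -0.0003
```

Contact is expected at TCP z of about 0.045. I'll continue down to the bottom, watching the force.

```bash
python3 -m pendant '0 0 0 0 0 0.2 0; 0 0 0 0 0 0 0; 0 0 0 0 0 0 0'; python3 -m pendant '0 0 0 0 0 0.2 0; 0 0 0 0 0 0 0; 0 0 0 0 0 0 0';  python3 -m pendant '0 0 0 0 0 0.1 0; 0 0 0 0 0 0 0; 0 0 0 0 0 0 0'
```

```text
clock: 9.65
tcp_pos: [0.4997, -0.1683, 0.042]
tcp_rot: [[0.994, 0.107, 0.0], [0.107, -0.994, -0.0], [0.0, 0.0, -1.0]]
force: [0.7, 0.0, 2.0]
opening: -0.0001
clock: 9.95
tcp_pos: [0.4997, -0.1683, 0.0401]
tcp_rot: [[0.994, 0.107, 0.0], [0.107, -0.994, -0.0], [0.0, 0.0, -1.0]]
force: [0.4, 0.0, 4.9]
opening: 0.0002
clock: 10.25
tcp_pos: [0.4997, -0.1683, 0.0398]
tcp_rot: [[0.994, 0.107, 0.001], [0.107, -0.994, -0.001], [0.001, 0.001, -1.0]]
force: [-2.2, 1.7, 17.0]
opening: -0.0002
```

The key has bottomed at 17 N. I'll hold for about 2.4 s in all.

```bash
Z='0 0 0 0 0 0 0'; python3 -m pendant '0 0 0 0 0 0 0; 0 0 0 0 0 0 0; 0 0 0 0 0 0 0; 0 0 0 0 0 0 0; 0 0 0 0 0 0 0; 0 0 0 0 0 0 0; 0 0 0 0 0 0 0; 0 0 0 0 0 0 0; 0 0 0 0 0 0 0; 0 0 0 0 0 0 0; 0 0 0 0 0 0 0; 0 0 0 0 0 0 0'; python3 -m pendant '0 0 0 0 0 0 0; 0 0 0 0 0 0 0; 0 0 0 0 0 0 0; 0 0 0 0 0 0 0; 0 0 0 0 0 0 0; 0 0 0 0 0 0 0; 0 0 0 0 0 0 0; 0 0 0 0 0 0 0; 0 0 0 0 0 0 0; 0 0 0 0 0 0 0; 0 0 0 0 0 0 0; 0 0 0 0 0 0 0'
```

```text
clock: 11.45
tcp_pos: [0.4997, -0.1683, 0.0398]
tcp_rot: [[0.994, 0.107, 0.001], [0.107, -0.994, -0.001], [0.001, 0.001, -1.0]]
force: [-2.0, 1.3, 15.9]
opening: -0.0002
clock: 12.65
tcp_pos: [0.4997, -0.1683, 0.0398]
tcp_rot: [[0.994, 0.107, 0.001], [0.107, -0.994, -0.001], [0.001, 0.001, -1.0]]
force: [-1.9, 0.1, 16.4]
opening: -0.0001
```

```bash
python3 -m pendant '0 0 0 0 0 -1 0; 0 0 0 0 0 -2 0; 0 0 0 0 0 -4 0; 0 0 0 0 0 0 0; 0 0 0 0 0 0 0; 0 0 0 0 3.6 0 0; 0 0 0 0 3.6 0 0; 0 0 0 0 0 0 0; 0 0 0 0 0 0 0'; python3 - <<'E'
from h import *
p=np.load("p.npy");X=bal(p,(-57.5,-36,0))[0];X[2]=.068;print(delta(X))
im=arm.capture("side")[:,:,::-1];cv2.imwrite(f"pics/side6z.png",cv2.resize(im[140:320,180:380],None,fx=3.3,fy=3.3,interpolation=cv2.INTER_CUBIC))
E
```

```text
clock: 13.55
tcp_pos: [0.5065, -0.24, 0.1075]
tcp_rot: [[0.994, 0.105, -0.002], [0.105, -0.994, 0.001], [-0.002, -0.002, -1.0]]
force: [0.3, 0.9, 0.2]
opening: -0.0002
(array([-0.04, -0.03,  3.95]), np.float64(0.1054), 13.55)
```

View pics/side6z.png

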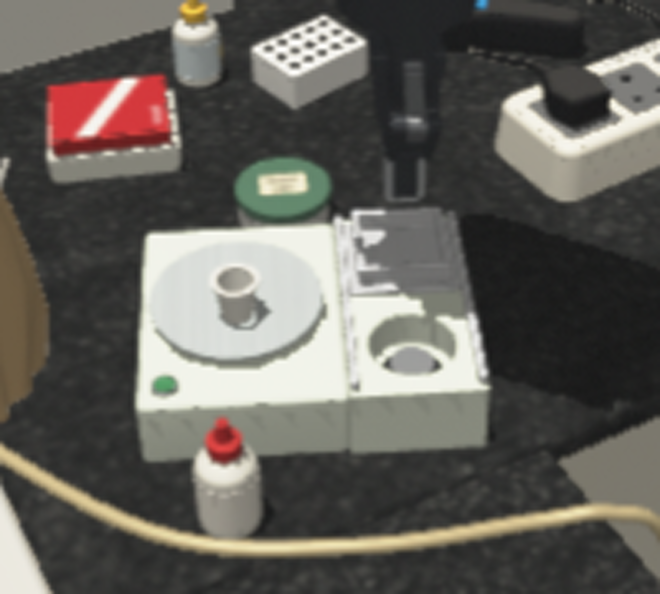

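The key has come back up. The tips are above the pocket, so I'll go down into it and push toward +y.

```bash
python3 -m pendant '0 0 0 0 0 2 0; 0 0 0 0 0 1 0; 0 0 0 0 0 0.9 0; 0 0 0 0 0 0 0; 0 0 0 0 0 0 0'; python3 -m pendant '0 0 0 0 -0.5 0 0; 0 0 0 0 -0.5 0 0; 0 0 0 0 -0.5 0 0; 0 0 0 0 -0.5 0 0'; python3 -m pendant '0 0 0 0 -0.8 0 0; 0 0 0 0 -0.8 0 0; 0 0 0 0 -0.8 0 0; 0 0 0 0 -0.8 0 0; 0 0 0 0 -0.8 0 0; 0 0 0 0 -0.8 0 0; 0 0 0 0 0 0 0'
```

```text
clock: 14.1
tcp_pos: [0.5073, -0.2396, 0.07]
tcp_rot: [[0.994, 0.107, -0.0], [0.107, -0.994, 0.0], [-0.0, -0.0, -1.0]]
force: [0.1, -0.4, -0.0]
opening: 0.0002
clock: 14.5
tcp_pos: [0.5051, -0.2195, 0.0703]
tcp_rot: [[0.994, 0.107, 0.0], [0.107, -0.994, -0.0], [0.0, 0.001, -1.0]]
force: [-0.6, -1.8, 1.3]
opening: 0.0002
clock: 15.2
tcp_pos: [0.4999, -0.1711, 0.07]
tcp_rot: [[0.994, 0.107, -0.0], [0.107, -0.994, 0.0], [-0.0, -0.0, -1.0]]
force: [0.7, 2.1, 2.4]
opening: 0.0001
```

```bash
python3 -m pendant '0 0 0 0 -0.4 0 0; 0 0 0 0 -0.4 0 0; 0 0 0 0 -0.2 0 0; 0 0 0 0 0 0 0'; python3 -m pendant '0 0 0 0 -0.2 0 0; 0 0 0 0 -0.2 0 0; 0 0 0 0 0 0 0'; python3 -m pendant '0 0 0 0 -0.2 0 0; 0 0 0 0 0 0 0'
```

```text
clock: 15.6
tcp_pos: [0.4989, -0.162, 0.07]
tcp_rot: [[0.994, 0.107, -0.0], [0.107, -0.994, 0.0], [-0.0, -0.0, -1.0]]
force: [1.4, 0.6, 3.8]
opening: 0.0002
clock: 15.9
tcp_pos: [0.4985, -0.1582, 0.07]
tcp_rot: [[0.994, 0.107, 0.0], [0.107, -0.994, -0.0], [0.0, 0.0, -1.0]]
force: [1.2, 0.5, 4.0]
opening: -0.0006
clock: 16.1
tcp_pos: [0.4983, -0.1562, 0.07]
tcp_rot: [[0.994, 0.107, 0.0], [0.107, -0.994, -0.0], [0.0, 0.0, -1.0]]
force: [1.2, -0.4, 3.7]
opening: -0.0002
```

```bash
python3 - <<'E'
from h import *
im=arm.capture("side")[:,:,::-1];cv2.imwrite(f"pics/side7z.png",cv2.resize(im[140:320,180:380],None,fx=3.3,fy=3.3,interpolation=cv2.INTER_CUBIC))
p=np.load("p.npy");s=arm.state();g=s["tcp_pos"][:2]-p[:2];print(-np.sin(p[2])*g[0]+np.cos(p[2])*g[1],s["force"],s["wrist_torque"])
E
```

```text
0.04785353914124891 [0.89336771 0.89781669 4.19425426] [ 0.08394561 -0.14846472 -0.00814085]
```

View pics/side7z.png

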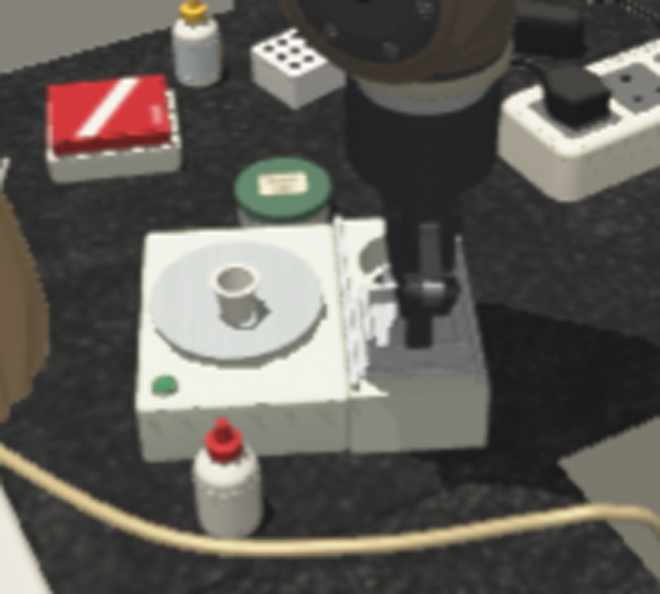

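The shutter has followed and nearly covers the tare well. There's no stop force yet, so I keep pushing.

```bash
python3 -m pendant '0 0 0 0 -0.2 0 0; 0 0 0 0 0 0 0'; python3 -m pendant '0 0 0 0 -0.1 0 0; 0 0 0 0 0 0 0';python3 -m pendant '0 0 0 0 -0.1 0 0; 0 0 0 0 0 0 0'
```

```text
clock: 16.35
tcp_pos: [0.4981, -0.1542, 0.07]
tcp_rot: [[0.994, 0.107, 0.0], [0.107, -0.994, -0.0], [0.0, 0.0, -1.0]]
force: [1.1, -0.4, 4.7]
opening: -0.0
clock: 16.55
tcp_pos: [0.498, -0.1533, 0.07]
tcp_rot: [[0.994, 0.107, 0.0], [0.107, -0.994, -0.0], [0.0, 0.0, -1.0]]
force: [0.6, 0.4, 3.3]
opening: 0.0002
clock: 16.75
tcp_pos: [0.4979, -0.1523, 0.07]
tcp_rot: [[0.994, 0.107, 0.0], [0.107, -0.994, -0.0], [0.0, 0.0, -1.0]]
force: [0.7, -0.3, 3.8]
opening: -0.0003
```

```bash
python3 - <<'E'
from h import *
im=arm.capture("side")[:,:,::-1];cv2.imwrite(f"pics/side8z.png",cv2.resize(im[180:280,260:360],None,fx=6,fy=6,interpolation=cv2.INTER_CUBIC))
E
```

```text
(no output)
```

View pics/side8z.png

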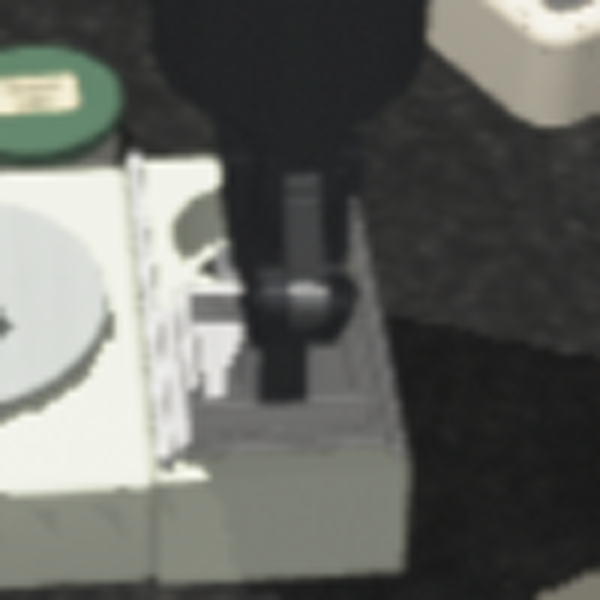

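```bash
python3 - <<'E'
from h import *
p=np.load("p.npy")
for nm,X in dict(nearwall_in_top=(-57.5,59,62.5),nearwall_out_top=(-57.5,63,62.5),nearwall_in_floor=(-57.5,59,49.5),plate_edge=(-57.5,68,49),farwall_in_top=(-57.5,13,62.5),farwall_floor=(-57.5,13,49.5),plate_far=(-57.5,4,49),deckedge=(-57.5,75,45)).items():
  print(nm,((proj("side",bal(p,X))[0]-[260,180])*6).round())
s=arm.state();R=s["tcp_rot"]
for dy in(-.0145,-.0115,0,.0115,.0145):print(dy,((proj("side",s["tcp_pos"]+R@[0,dy,.014])[0]-[260,180])*6).round())
E
```

```text
nearwall_in_top [281. 389.]
nearwall_out_top [283. 399.]
nearwall_in_floor [281. 421.]
plate_edge [284. 443.]
farwall_in_top [265. 286.]
farwall_floor [264. 317.]
plate_far [261. 299.]
deckedge [286. 469.]
-0.0145 [279. 422.]
-0.0115 [278. 415.]
0 [274. 388.]
0.0115 [270. 362.]
0.0145 [269. 356.]
```

Taking both stop contacts together, my y estimate is about 3 mm off, so roughly 2 mm of travel should remain. I keep pushing.

```bash
python3 -m pendant '0 0 0 0 -0.1 0 0; 0 0 0 0 0 0 0'; python3 -m pendant '0 0 0 0 -0.1 0 0; 0 0 0 0 0 0 0';python3 -m pendant '0 0 0 0 -0.1 0 0; 0 0 0 0 0 0 0'
```

```text
clock: 17.0
tcp_pos: [0.4978, -0.1513, 0.07]
tcp_rot: [[0.994, 0.107, 0.0], [0.107, -0.994, -0.0], [0.0, 0.0, -1.0]]
force: [1.6, -1.0, 4.6]
opening: -0.0002
clock: 17.2
tcp_pos: [0.4978, -0.151, 0.07]
tcp_rot: [[0.994, 0.107, 0.001], [0.107, -0.994, -0.001], [0.0, 0.001, -1.0]]
force: [-0.8, -6.6, 2.1]
opening: 0.0002
clock: 17.4
tcp_pos: [0.4978, -0.1508, 0.0699]
tcp_rot: [[0.994, 0.107, 0.001], [0.107, -0.994, -0.002], [0.001, 0.002, -1.0]]
force: [-0.4, -14.2, 0.7]
opening: -0.0001
```

Now at the stop (14 N). I push slightly more, back off, lift and retreat.

```bash
python3 -m pendant '0 0 0 0 -0.1 0 0; 0 0 0 0 0 0 0'; python3 -m pendant '0 0 0 0 0.6 0 0; 0 0 0 0 0.6 0 0; 0 0 0 0 0 0 0; 0 0 0 0 0 -2 0; 0 0 0 0 0 -4 0; 0 0 0 0 0 -4 0; 0 0 0 -4 0 0 0; 0 0 0 -4 0 0 0; 0 0 0 -1 4 -4 0; 0 0 0 0 4 -4 0; 0 0 0 0 0 0 0; 0 0 0 0 0 0 0'
python3 - <<'E'
from h import *
print(arm.state()["tcp_pos"],arm.state()["force"])
for n in("top","side",):
    im=arm.capture(n)[:,:,::-1];cv2.imwrite(f"pics/{n}9z.png",cv2.resize(im[140:320,180:380],None,fx=3.3,fy=3.3,interpolation=cv2.INTER_CUBIC))
E
```

```text
clock: 17.6
tcp_pos: [0.4979, -0.1506, 0.07]
tcp_rot: [[0.994, 0.107, 0.002], [0.107, -0.994, -0.003], [0.001, 0.003, -1.0]]
force: [-2.6, -22.1, -0.6]
opening: 0.0
clock: 18.8
tcp_pos: [0.4175, -0.2395, 0.24]
tcp_rot: [[0.994, 0.105, -0.0], [0.105, -0.994, 0.0], [-0.0, -0.0, -1.0]]
force: [-0.5, 0.9, -0.9]
opening: -0.0001
[ 0.41749864 -0.23951584  0.23995677] [-0.49297496  0.90104415 -0.86337305]
```

View pics/top9z.png

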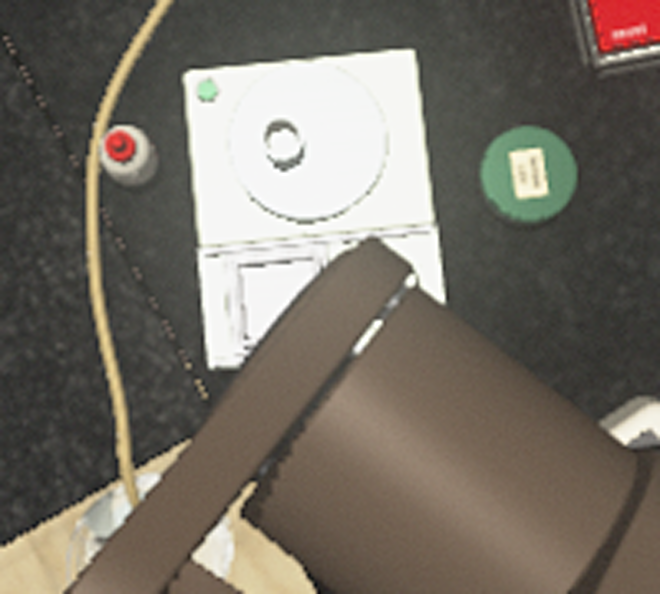

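View pics/side9z.png

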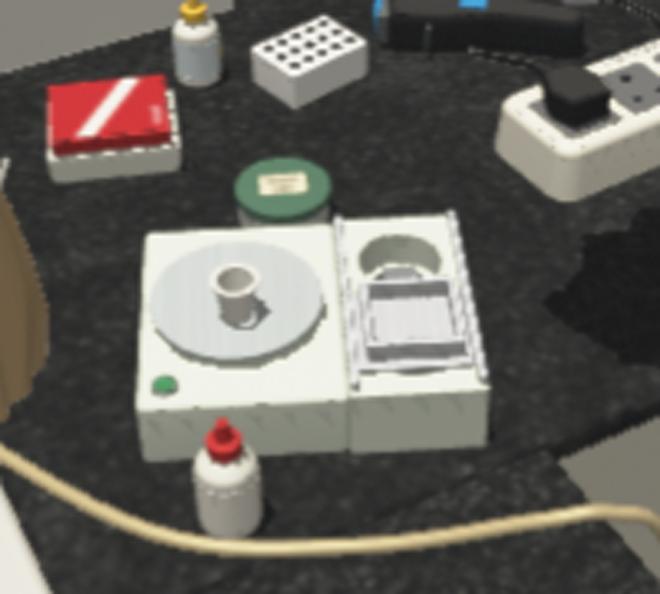

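The shutter may be short of the end, so I'll compare enlarged views.

```bash
python3 - <<'E'
from h import *
for n,(y0,x0) in dict(top=(205,235),side=(195,270)).items():
    a=cv2.imread(f"pics/{n}0.png");b=arm.capture(n)[:,:,::-1]
    cv2.imwrite(f"pics/{n}9.png",b)
    f=lambda i:cv2.resize(i[y0:y0+62,x0:x0+75],None,fx=5.2,fy=8,interpolation=cv2.INTER_CUBIC)
    cv2.imwrite(f"pics/cmp_{n}.png",np.hstack([f(a),f(b)]))
    p=np.load("p.npy")
    for tr in(0,13):
      for nm,X in dict(floor=(-57.5,36-tr,49.5),near=(-57.5,59-tr,62.5),far=(-57.5,13-tr,62.5),plate_n=(-57.5,68-tr,49),plate_f=(-57.5,4-tr,49)).items():
        print(n,tr,nm,((proj(n,bal(p,X))[0]-[x0,y0]+.5)*[5.2,8]).round())
E
```

```text
top 0 floor [134. 212.]
top 0 near [ 73. 218.]
top 0 far [191. 199.]
top 0 plate_n [ 53. 225.]
top 0 plate_f [215. 199.]
top 13 floor [167. 207.]
top 13 near [107. 213.]
top 13 far [225. 194.]
top 13 plate_n [ 86. 220.]
top 13 plate_f [247. 194.]
side 0 floor [187. 375.]
side 0 near [195. 403.]
side 0 far [180. 266.]
side 0 plate_n [197. 475.]
side 0 plate_f [177. 283.]
side 13 floor [183. 336.]
side 13 near [190. 363.]
side 13 far [177. 229.]
side 13 plate_n [192. 434.]
side 13 plate_f [173. 247.]
```

View pics/cmp_top.png

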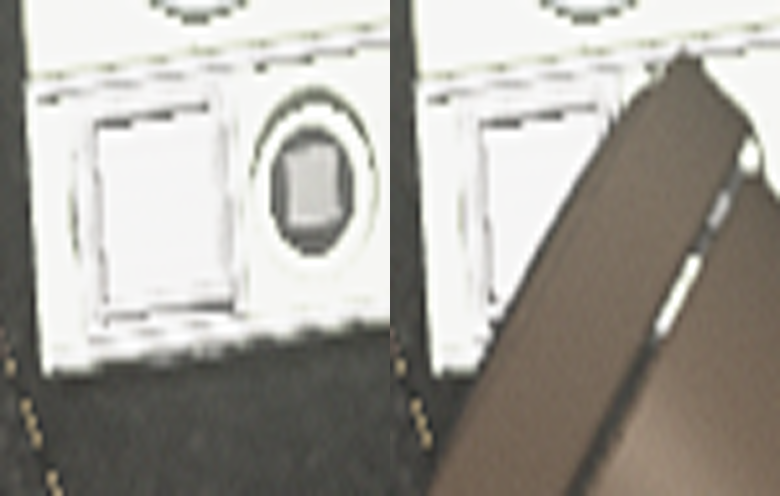

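View pics/cmp_side.png

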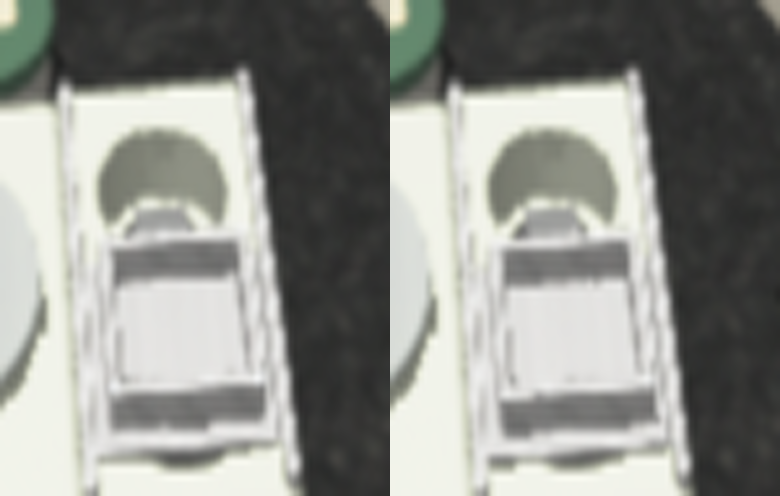

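The comparison shows the shutter about 7–10 mm short of the end. It had been nearly home before my exit, so backing off must have dragged it. I'll go in again, push to the stop, and check with pictures before and after the exit.

```bash
python3 - <<'E'
from h import *
p=np.load("p.npy");X=bal(p,(-57.5,30,0))[0];X[2]=.085;print(X,delta(X))
E
```

```text
[ 0.49886793 -0.17409538  0.085     ] (array([ 8.8 , -5.49, 15.4 ]), np.float64(0.1079), 19.0)
```

```bash
python3 -m pendant '0 0 0 4 -2.7 0 0; 0 0 0 4.8 -2.8 0 0; 0 0 0 0 0 4.4 0; 0 0 0 0 0 4.5 0; 0 0 0 0 0 4.5 0; 0 0 0 0 0 1.4 0; 0 0 0 0 0 0 0; 0 0 0 0 0 0 0'; python3 - <<'E'
from h import *
p=np.load("p.npy");X=bal(p,(-57.5,30,0))[0];X[2]=.068;print(delta(X))
im=arm.capture("side")[:,:,::-1];cv2.imwrite("pics/s10.png",cv2.resize(im[195:257,270:345],None,fx=8,fy=8,interpolation=cv2.INTER_CUBIC))
E
```

```text
clock: 19.8
tcp_pos: [0.4952, -0.1783, 0.0921]
tcp_rot: [[0.994, 0.107, -0.001], [0.107, -0.994, 0.0], [-0.001, -0.0, -1.0]]
force: [0.5, -0.2, 0.6]
opening: -0.0
(array([ 0.41, -0.38,  2.41]), np.float64(0.1075), 19.8)
```

View pics/s10.png

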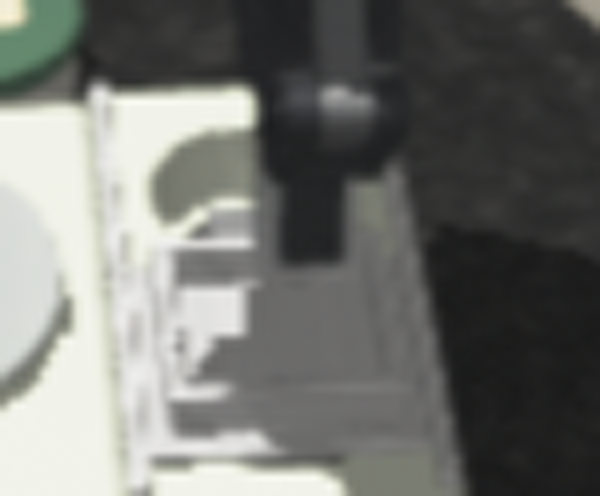

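```bash
python3 -m pendant '0 0 0 0.4 -0.3 0.6 0; 0 0 0 0 0 0 0; 0 0 0 0 0 0.8 0; 0 0 0 0 0 0.9 0; 0 0 0 0 0 0 0'; python3 -m pendant '0 0 0 0 -0.5 0 0; 0 0 0 0 -0.5 0 0; 0 0 0 0 0 0 0';python3 -m pendant '0 0 0 0 -0.4 0 0; 0 0 0 0 -0.3 0 0; 0 0 0 0 0 0 0'; python3 - <<'E'
from h import *
p=np.load("p.npy");X=bal(p,(-57.5,53.4,0))[0];X[2]=.068;print(delta(X))
im=arm.capture("side")[:,:,::-1];cv2.imwrite("pics/s11.png",cv2.resize(im[195:257,270:345],None,fx=8,fy=8,interpolation=cv2.INTER_CUBIC))
E
```

```text
clock: 20.35
tcp_pos: [0.4983, -0.1752, 0.0679]
tcp_rot: [[0.994, 0.107, -0.002], [0.107, -0.994, 0.001], [-0.002, -0.001, -1.0]]
force: [0.6, 0.8, -0.1]
opening: -0.0002
clock: 20.65
tcp_pos: [0.4977, -0.1648, 0.0693]
tcp_rot: [[0.994, 0.107, 0.0], [0.107, -0.994, -0.0], [0.0, 0.0, -1.0]]
force: [0.5, 0.0, -0.4]
opening: 0.0
clock: 20.95
tcp_pos: [0.497, -0.1581, 0.0693]
tcp_rot: [[0.994, 0.107, 0.0], [0.107, -0.994, -0.0], [0.0, 0.0, -1.0]]
force: [-0.2, -0.8, 0.4]
opening: -0.0004
(array([ 0.01, -0.73,  0.13]), np.float64(0.1071), 20.95)
```

View pics/s11.png

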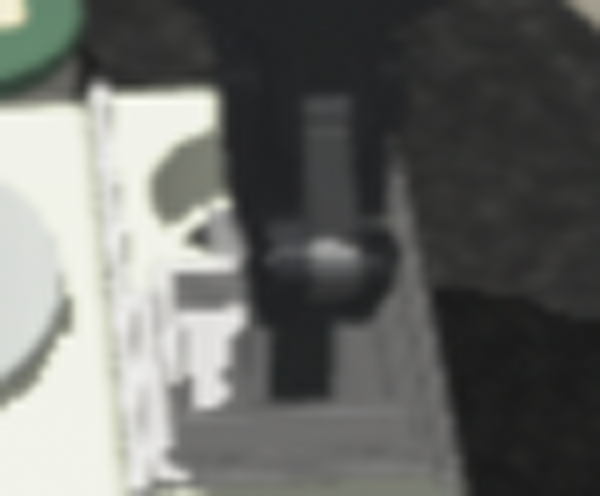

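```bash
python3 -m pendant '0 0 0 0 -0.3 0 0; 0 0 0 0 -0.3 0 0; 0 0 0 0 0 0 0'; python3 -m pendant '0 0 0 0 -0.2 0 0; 0 0 0 0 -0.1 0 0; 0 0 0 0 0 0 0'; python3 - <<'E'
from h import *
im=arm.capture("side")[:,:,::-1];cv2.imwrite("pics/s12.png",cv2.resize(im[195:257,270:345],None,fx=8,fy=8,interpolation=cv2.INTER_CUBIC))
E
```

```text
clock: 21.3
tcp_pos: [0.4971, -0.1526, 0.0699]
tcp_rot: [[0.994, 0.106, 0.002], [0.106, -0.994, -0.001], [0.002, 0.001, -1.0]]
force: [1.9, -0.1, 8.3]
opening: 0.0001
clock: 21.6
tcp_pos: [0.497, -0.1509, 0.0699]
tcp_rot: [[0.994, 0.107, 0.003], [0.107, -0.994, -0.003], [0.003, 0.003, -1.0]]
force: [-1.2, -12.1, 4.8]
opening: -0.0001
```

View pics/s12.png

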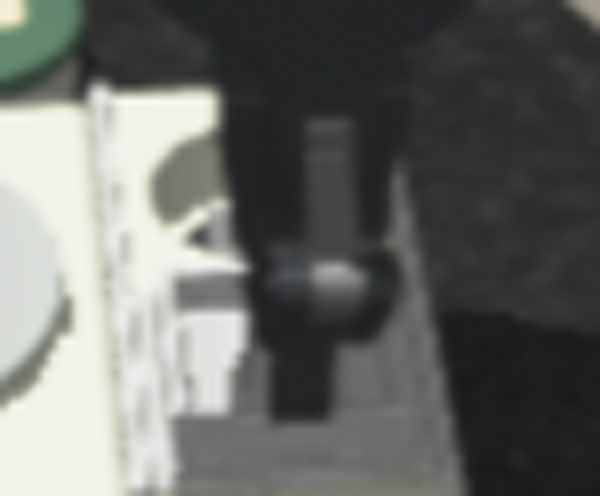

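There's an upward contact force of 4–8 N while I push, so the tips press on the shutter and friction dragged it back when I backed off. This time I'll unload vertically while still against the stop, back off only slightly, and lift straight up.

```bash
python3 -m pendant '0 0 0 0 -0.1 0 0; 0 0 0 0 0 -0.2 0; 0 0 0 0 0 0 0; 0 0 0 0 0 0 0';  python3 -m pendant '0 0 0 0 0.15 -0.1 0; 0 0 0 0 0 0 0; 0 0 0 0 0 0 0'; python3 - <<'E'
from h import *
im=arm.capture("side")[:,:,::-1];cv2.imwrite("pics/s13.png",cv2.resize(im[195:257,270:345],None,fx=8,fy=8,interpolation=cv2.INTER_CUBIC))
E
```

```text
clock: 22.05
tcp_pos: [0.497, -0.1507, 0.0712]
tcp_rot: [[0.994, 0.107, 0.003], [0.107, -0.994, -0.003], [0.003, 0.004, -1.0]]
force: [1.0, -19.1, -6.1]
opening: -0.0
clock: 22.35
tcp_pos: [0.4966, -0.1511, 0.0721]
tcp_rot: [[0.994, 0.106, 0.002], [0.106, -0.994, -0.002], [0.001, 0.002, -1.0]]
force: [0.5, -9.3, -3.2]
opening: -0.0002
```

View pics/s13.png

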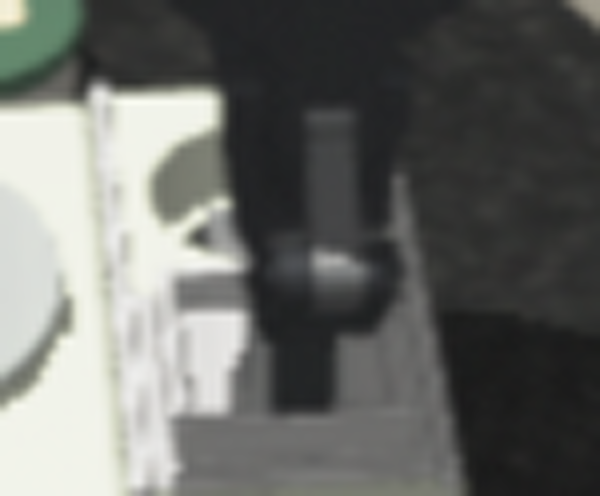

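```bash
python3 -m pendant '0 0 0 0 0.1 0 0; 0 0 0 0 0 -0.2 0; 0 0 0 0 0 -0.5 0; 0 0 0 0 0 -1 0; 0 0 0 0 0 -2 0; 0 0 0 0 0 -4 0; 0 0 0 -4 0 -2 0; 0 0 0 -4 3 0 0; 0 0 0 -2 4 -2 0; 0 0 0 0 4 -2 0; 0 0 0 0 4.5 0 0; 0 0 0 0 4.5 0 0'
python3 -m pendant '0 0 0 0 4.5 0 0; 0 0 0 0 4.5 0 0; 0 0 0 0 4.5 0 0; 0 0 0 0 0 0 0; 0 0 0 0 0 0 0'
python3 - <<'E'
from h import *
for n,(y0,x0) in dict(top=(205,235),side=(195,270)).items():
    a=cv2.imread(f"pics/{n}0.png");b=arm.capture(n)[:,:,::-1]
    cv2.imwrite(f"pics/{n}14.png",b)
    f=lambda i:cv2.resize(i[y0:y0+62,x0:x0+75],None,fx=5.2,fy=8,interpolation=cv2.INTER_CUBIC)
    cv2.imwrite(f"pics/cmp2_{n}.png",np.hstack([f(a),f(b)]))
E
```

```text
clock: 23.6
tcp_pos: [0.4179, -0.362, 0.211]
tcp_rot: [[0.994, 0.107, 0.002], [0.107, -0.994, -0.001], [0.001, 0.002, -1.0]]
force: [0.0, 0.8, 0.1]
opening: 0.0
clock: 24.1
tcp_pos: [0.4321, -0.4946, 0.2091]
tcp_rot: [[0.994, 0.106, -0.0], [0.106, -0.994, 0.001], [-0.0, -0.001, -1.0]]
force: [0.1, 0.9, -0.9]
opening: -0.0
```

View pics/cmp2_top.png

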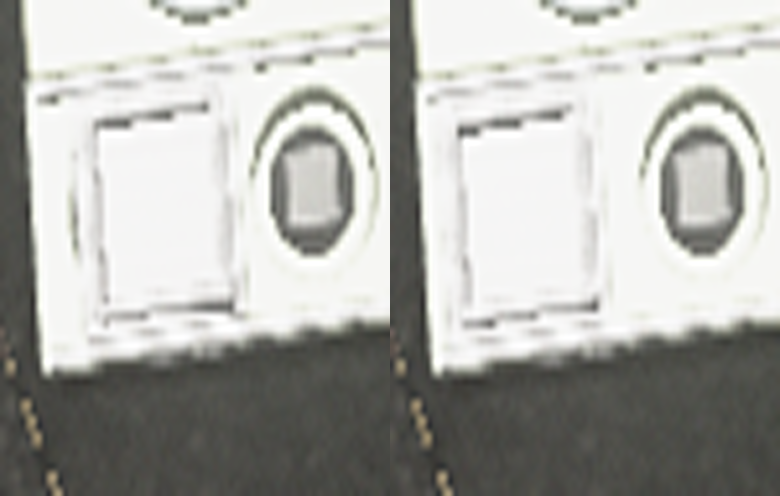

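View pics/cmp2_side.png

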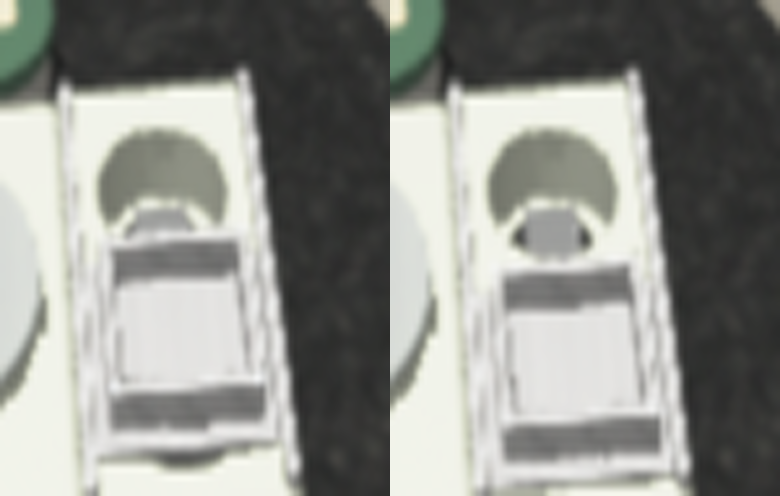

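View pics/side14.png

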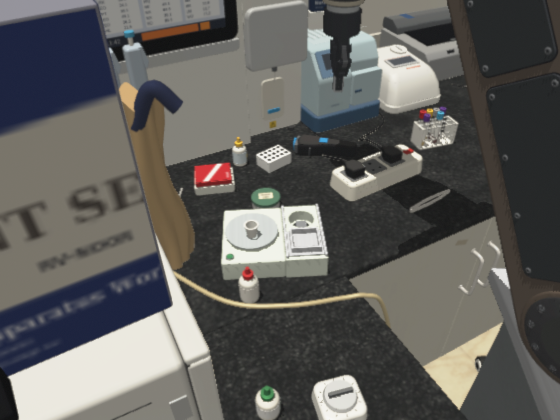

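The shutter now sits where the model puts it at its stop. The pocket centre is 34.3 px from its other end position, against 34.4 px for 72 mm. The cup, bottle and tin haven't moved, and the arm is clear.

```bash
python3 -c "
from station import arm
print(arm.finish_job(),arm.state()['clock'])"
```

```text
the job is handed in; nothing more can be done
the job is handed in; nothing more can be done
```

I tared the balance as asked and handed the job in at about 24 s on the robot's clock; the hand-in gives no verdict.

- **Opening the shutter:** I pushed it from its pocket to the stop over the right well, where the wrist force rose to 22 N. The pictures showed the tare well fully open.
- **Pressing the key:** I pressed the round key down until the force jumped to 16–17 N, and held it there for at least 2.4 s. The next picture showed it back up.
- **Closing the shutter:** The first close failed its check. Backing the fingers out dragged the shutter about 7–10 mm off its stop. I went back in, pushed it to the stop again (19 N), and lifted almost straight out.
- **Final pictures:** The shutter covers the tare well. Its pocket moved 34.3 px between the two stops, against 34.4 px expected for 72 mm. The cup, bottle and tin look unmoved, and the arm is clear of everything.
- **Standby key:** The fingers never entered its well.

**Unexplained readings:** While closing the shutter, the wrist showed an upward force of 4–8 N that I didn't explain; it was gone after the lift. The two stop contacts put my y estimate about 3 mm off, which the top camera did not show.

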